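# Lock the paper press: castle nut to the next slot, then the key

## Robot

A 6-joint arm with a two-finger parallel gripper is mounted at the origin on the work surface. World frame = base frame: x ahead of the robot, y to its left, z up, the work surface at z = 0. Lengths are in m, angles in degrees, forces in N, time in s.
With the tool pointing down it reaches from about 0.35 to 0.875 m from the base axis. Payload 4.2 kg.
Tool frame: the origin (TCP) lies at the very end of the fingers, on their centre line; the grasp point (between the pads) lies 19 mm behind it (r.grip_point_offset is the distance from the TCP to the grasp point, in m); z points along the fingers, y is the line along which they close (so a half turn about z gives the same grasp; the last joint's range is limited). The gripper opens to 87 mm and grips with 3 to 60 N. Pads are 19 mm wide; open, the fingers measure 117 mm over their backs; the gripper's body (75 mm by 190 mm) begins 51 mm behind the grasp point.
Start: joints at [90.562, 22.042, 0.453, 0, -68.411, -14.817], TCP at [0.154, 0.606, 0.196] pointing down, gripper open.
Joint ranges: [-179.83, 179.83], [-69.29, 118.12], [-61.27, 80.66], [-181.25, 117.63], [-171.15, -9.14], [-177.46, 177.46]. Speed limits (degrees/s): [159.86, 159.86, 180, 180, 180, 180].

## Interface

Orientations are given as a 3x3 rotation matrix whose columns are the frame's x, y, z axes.
In Python, from station import r gives the robot as it stands.
- The arm moves only by the tool move_arm, never from a script. Its argument "series" is a list of rows, each a list of 3 entries, a list of its own where there are three numbers: the turn, a rotation vector about the tool's x, y, z as a fraction of full scale, then the shift along the tool's x, y, z as a fraction of full scale, then the opening, from 0 (shut) to 1 (fully open). A call has 1 to 12 rows; each row shifts and turns the commanded pose from where the row before left it, along the tool's axes as they then stand; what a row does not reach is not made up. Full scale, the value 1, is 0.5 m for a shift and 0.1 rad for a turn. A row lasts 1/10 s, in which the tool goes at most 50 mm and 8.59 degrees, less where a joint would pass 70% of its speed; a pose out of reach is approached as far as the arm can. A call with a number of a shift or a turn outside -1 to 1 is refused whole. A call with a gripper value outside its range is refused whole. The fingers move at their own pace and stop on an object; the grip force is fixed at half the most. Time passes only in rows, so rows that do not move let the fingers close. It gives the time, the measured TCP pose, the force, the opening and the grip force at its end, in the units of the state.
- r.sense(): the state, without advancing time (a new reading comes with each control period).
- r.capture(name): name is "scene" or "top"; returns a dict with "img" (400x640x3 uint8, red, green, blue), "fx", "fy", "cx", "cy" (pixels), "origin" and "orientation" of the camera in the world. Camera axes: x right, y up, looking along -z (the intrinsics and any distortion apply to the point x, -y, -z); pixel columns grow to the right and rows downward; lengths in m; the calibration is good to about 2 mm. A picture is of the moment at which its call begins. There is no depth.
- r.finish_job(): hands the job in; it is judged then, once.
Trained networks look in the newest picture that a camera, given by its name, has taken for a name from the list of things; names that differ only in an ending like _2 or _b are one class to them, and where a whole thing is asked for, a point or a joint stands for the part that bears it (a point fixed in the world has none). Each returns a list of dicts, best first, with "score" (0 to 1); they miss things now and then, are a little off and sometimes report something else, mostly with a low value. They report only what shows in the picture. A call takes as long as a camera call.
- r.cut_out(target, camera): "pixels" (400x640 bool, what is visible of it) and "centre" ([column, row] in pixels, amid what is visible of it).
- r.pinpoint(target, camera): "centre" ([column, row] in pixels: a listed point, or the origin of a listed thing).
The state is a dict: "time_s": time; "joints": joint angles; "joint_velocities": joint speeds; "effort": joint torques, N m; "tcp_pos": TCP position; "ee_rot": TCP orientation; "wrist_force": force on the tool from outside, world axes, zero at the start; "moment": the same for the moment, N m; "gripper_width": opening from 0.0 (shut) to 1.0 (fully open); "gripper_force": force on a finger pad.
Only numpy, scipy, OpenCV 4.12 (cv2) and the standard library are available. Lean on these libraries where they do the work, as an engineer would, in place of code of your own. Each camera call takes 0.05 s, during which the arm holds its last target. There are 200 camera calls.

## Task

The castle nut on the right-hand post (seen from the robot) of the paper-flattening press is loose. Tighten it clockwise until it is seated (red mark on the nut level with the red line on the board), then turn it a little further, to the first position where one of its slots lines up with the slot through the post. Then take the red locking key from its rest, lower it (do not drop it) fully into the lined-up slots, centred on the post and upright like the one on the other post, and let go, without disturbing the dish, bowl and jars.

Things in the scene. Friction and masses are not known exactly. Their poses are not given: they have to be found in the camera images.
- press: Paper press, bolted down, yaw up to 0.3 rad: two wooden boards 180 (x) x 360 (y) mm with paper between, top face 77 mm above the table; origin under its centre. Post of the loose nut at y -130 mm (right-hand end seen from the robot); at y +130 mm a post already locked the same way, reaching 180 mm above the table.
- seat (a point): Top centre of the 72 mm steel washer under the loose nut, 81 mm above the table; axes as the press. A red line on the board runs outward from the washer at 30 degrees from x towards y: the nut's red mark points along it when the nut is just seated.
- nut (a joint): Turn of the loose nut, rad, growing clockwise from above (tightening). Starts -1.0 to -0.55; 0: just seated (marks level); hard stop at 0.95. Only one lined-up position lies between 0 and the stop, at 0.3 to 0.85. The nut does not rise or fall, stays where left, needs 0.27 N m when loose, stiffening to 0.42.
- nut_grip (a point): Loose light-metal castle nut; point on its axis 24 mm above the washer, a good height to grip two opposite flats. Hexagon 54 mm across flats, 62 across corners, 34 mm high; above it a 52 mm crown to 49 mm, with six slots 11.5 mm wide, one per flat; slot floor at 34 mm. x axis: along a slot, square to a flat, turning with the nut; red mark on the corner 30 degrees from x towards y. z up.
- post_slot (a point): Fixed dark steel post, 24 mm across, on the nut's axis. Point: middle of the floor of the slot sawn down through its end, level with the nut's slot floors, 115 mm above the table. Slot 11.5 mm wide, open at the top and both ends, along this point's x axis; z up. Post top 24 mm above this point.
- key_mid (a point): Red locking key, loose, 0.07 to 0.14 kg; its centre, 32.5 mm above its foot. Plate 9 mm thick (y): blade 80 mm long (x), 20 mm high, foot with rounded edges; above it a grip tab 44 mm long, to 65 mm. z up. Grip the tab across its thickness 50 mm above the foot so fingertips clear the post. Starts upright in its rest, foot 12 mm above the table; fully home its centre is 32.5 mm above post_slot.
- rest: Dark wooden rest, 100 x 56 x 24 mm, fixed; a groove 13 mm wide and 12 mm deep along its x axis holds the key upright. Origin: centre of its underside.
- dish: Small white dish, 76 mm wide, 24 mm high, standing on the press's top board between the posts; leave alone. Origin: its underside.
- bowl: White bowl, 110 mm wide, 40 mm high, leave alone. Origin: its underside.
- jar_a: Amber paint jar with green lid, 56 mm wide, 75 mm high, leave alone. Origin: its underside.
- jar_b: Clear glass jar with black lid, 56 mm wide, 80 mm high, leave alone. Origin: its underside.

How it is judged:
By the outcome, as a careful person would: the job done as asked, in the order asked, and still so for the second after the job is handed in, with the robot touching nothing.
It also fails if it takes over 70 s, if anything falls off the work surface, if the arm or the gripper's body presses on something with over 40 N, if the wrist force passes 120 N, or if a joint passes its speed limit or range.

## Working session

There is one attempt and no reset: what is moved stays moved. The work goes in short steps, Python scripts to look and compute and a tool call to move; the robot and the scene stay as the last step left them, time stands still between calls to the robot, and variables do not carry over. Pictures are saved under pics/ and viewed, at most 10 in all, crops included, and the job is handed in when it is done.

Besides the shell and the picture viewer there is one more tool, called after ">>>" as name(argument=value, ...), one argument or row to a line, values as JSON. move_arm: Moves the arm, as the interface text tells. Its arguments: {"type":"object","properties":{"series":{"type":"array"}},"required":["series"]}

```bash
ls; mkdir -p pics
cat > h.py <<'E'
import numpy as np, cv2
from station import r
def cap(n):
    c=r.capture(n); c['name']=n; return c
def ray(c,px):
    d=np.array([(px[0]-c['cx'])/c['fx'],-(px[1]-c['cy'])/c['fy'],-1.])
    return np.array(c['origin']), np.array(c['orientation'])@d
def at_z(c,px,z):
    o,d=ray(c,px); return o+d*(z-o[2])/d[2]
def proj(c,p):
    q=np.array(c['orientation']).T@(np.array(p)-np.array(c['origin']))
    return np.array([c['cx']+c['fx']*q[0]/-q[2], c['cy']-c['fy']*q[1]/-q[2]])
def tri(obs):
    A=np.zeros((3,3));b=np.zeros(3)
    for c,px in obs:
        o,d=ray(c,px);d=d/np.linalg.norm(d);M=np.eye(3)-np.outer(d,d);A+=M;b+=M@o
    return np.linalg.solve(A,b)
E
python3 - <<'E'
from h import *
np.set_printoptions(precision=4,suppress=True)
cs={n:cap(n) for n in('scene','top')}
for n,c in cs.items():
    cv2.imwrite(f'pics/{n}0.png',c['img'][:,:,::-1]); print(n,{k:v for k,v in c.items() if k!='img'})
for t in 'press seat nut_grip post_slot key_mid rest dish bowl jar_a jar_b'.split():
    o=[]
    for n,c in cs.items():
        p=r.pinpoint(t,n); print(t,n,[(np.round(x['centre'],1),round(x['score'],2)) for x in p[:3]])
        if p:o.append((c,p[0]['centre']))
    if len(o)==2: print('   tri',tri(o))
E
```

```text
pics
scene {'fx': 474.21131303174536, 'fy': 474.21131303174536, 'cx': 316.37508194486463, 'cy': 200.4766752499383, 'origin': array([1.0404, 0.7988, 0.8733]), 'orientation': array([[-0.8788, -0.2897,  0.3792],
       [ 0.477 , -0.5587,  0.6784],
       [ 0.0154,  0.7771,  0.6292]]), 'name': 'scene'}
top {'fx': 433.0645217373321, 'fy': 433.0645217373321, 'cx': 317.14562664530513, 'cy': 197.59600053213578, 'origin': array([ 0.3932, -0.0516,  0.9379]), 'orientation': array([[-0.2029,  0.9561, -0.2114],
       [-0.9792, -0.1982,  0.0432],
       [-0.0006,  0.2158,  0.9764]]), 'name': 'top'}
press scene [(array([360.6, 280.8]), 0.81), (array([273.5, 171.9]), 0.74)]
press top [(array([197.7, 236.5]), 0.66)]
   tri [ 0.5651  0.1785 -0.0009]
seat scene [(array([342.3, 223.2]), 0.94), (array([275.1, 170.3]), 0.28)]
seat top [(array([253.9, 228.7]), 0.88)]
   tri [0.5436 0.0476 0.0739]
nut_grip scene [(array([271.9, 162.7]), 0.63), (array([345.5, 214.1]), 0.58)]
nut_grip top [(array([249.5, 228. ]), 0.65), (array([425.6, 189.7]), 0.65)]
   tri [ 0.6036 -0.0052  0.2367]
post_slot scene [(array([
[... 352 characters left out ...]
191.6]), 0.78)]
   tri [ 0.5617 -0.3303 -0.0028]
dish scene [(array([375.8, 267.8]), 0.97)]
dish top [(array([168.4, 239.2]), 0.91)]
   tri [0.5567 0.2174 0.078 ]
bowl scene [(array([239.3, 209.3]), 0.85), (array([222.3, 170.8]), 0.53)]
bowl top [(array([359.4, 131.7]), 0.8), (array([199., 238.]), 0.65)]
   tri [ 0.7278 -0.2187 -0.006 ]
jar_a scene [(array([343.3, 184.4]), 0.86), (array([224. , 169.5]), 0.59)]
jar_a top [(array([367.4, 277.4]), 0.81), (array([444.9, 123.4]), 0.61)]
   tri [ 0.4064 -0.1636  0.0071]
jar_b scene [(array([343.3, 184.4]), 0.86), (array([224. , 169.5]), 0.59)]
jar_b top [(array([367.4, 277.4]), 0.81), (array([444.9, 123.4]), 0.61)]
   tri [ 0.4064 -0.1636  0.0071]
```

Run:
```python
import cv2,numpy as np
a=cv2.imread('pics/top0.png');b=cv2.imread('pics/scene0.png')
n=cv2.resize(a[185:275,205:300],None,fx=4.2,fy=4.2,interpolation=cv2.INTER_CUBIC)
m=cv2.resize(b[165:255,295:390],None,fx=4.2,fy=4.2,interpolation=cv2.INTER_CUBIC)
cv2.imwrite('pics/nutcrops.png',np.hstack([n,m]))
```

```text
(no output)
```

View pics/top0.png

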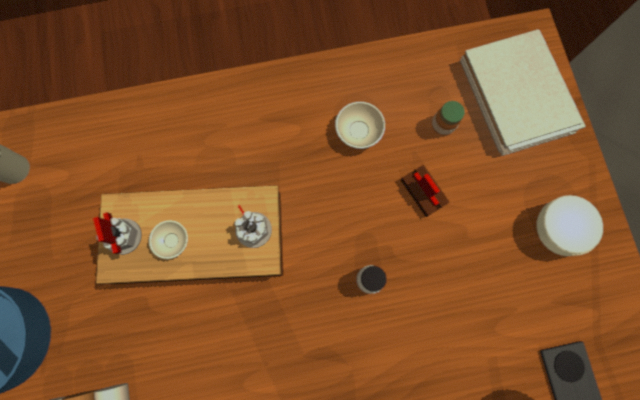

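View pics/scene0.png

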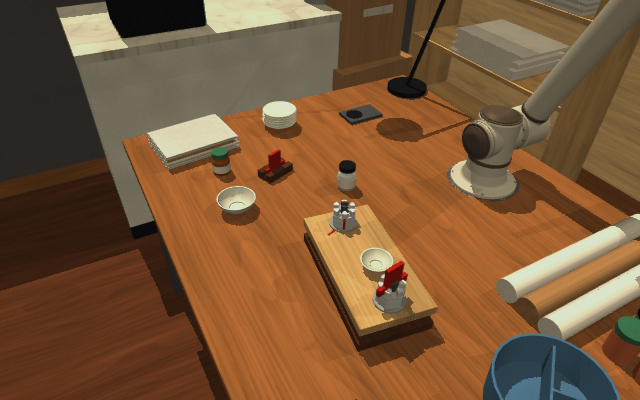

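View pics/nutcrops.png

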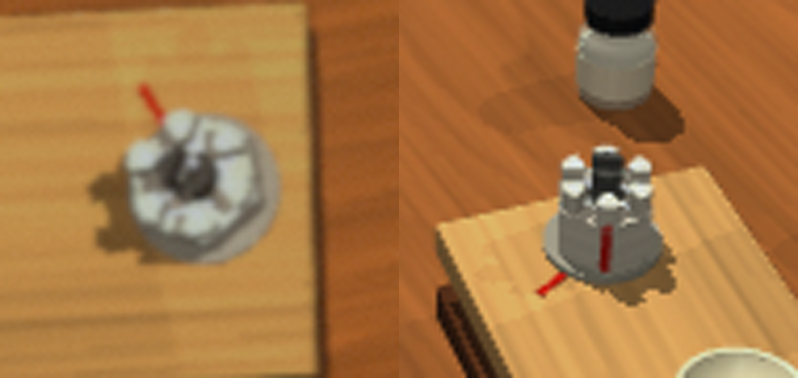

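Top view: the loose nut is at about (250,228), the red line runs up-left of it at (240,211), and the key in its rest is at (427,188). Scene view: the nut is at (345,214) with its red mark facing the camera at about (344,224), and the key is at (275,165). Next I'll measure the axis, press yaw, mark and slot.

```bash
cat > m.py <<'E'
from h import *
from scipy.optimize import least_squares
np.set_printoptions(precision=4,suppress=True)
def avg(n,k=6):
    L=[cap(n) for _ in range(k)]; c=L[-1]; c['f']=np.mean([x['img'].astype(float) for x in L],0); return c
E
python3 - <<'E'
from m import *
import pickle
cs={n:avg(n) for n in('scene','top')}
print(r.sense()['time_s'])
pickle.dump(cs,open('c0.pkl','wb'))
T=cs['top']
# board top corners via cut_out
m=r.cut_out('press','top')[0]['pixels'].astype(np.uint8)
cnt=max(cv2.findContours(m,0,2)[0],key=cv2.contourArea)
print('cutout rect',cv2.minAreaRect(cnt))
# fit rectangle on z=.077 using brightness of light-wood top: board edges by gradient
f=T['f'];
P=np.array([at_z(T,p,.077) for p in [(101,195),(278,186),(281,275),(97,283)]])
print(P, np.linalg.norm(P-np.roll(P,-1,0),axis=1))
def refine(a,b):   # edge subpixel along line a-b at z .077
    pts=[]
    g=cv2.GaussianBlur(f,(0,0),.7).sum(2)
    n=np.array([-(b-a)[1],(b-a)[0]]);n/=np.linalg.norm(n)
    for t in np.linspace(.08,.92,60):
        p=a+t*(b-a); s=np.arange(-4,4.01,.25)
        q=p+s[:,None]*n
        v=cv2.remap(g.astype(np.float32),q[:,0].astype(np.float32)[:,None],q[:,1].astype(np.float32)[:,None],1)[:,0]
        d=abs(np.gradient(v)); pts.append(p+s[d.argmax()]*n)
    W=np.array([at_z(T,p,.077)[:2] for p in pts]).astype(np.float32)
    vx,vy,x,y=cv2.fitLine(W,cv2.DIST_HUBER,0,.001,.001).ravel()
    return np.degrees(np.arctan2(vy,vx)),(x,y)
C=[np.array(p,float) for p in [(101,195),(278,186),(281,275),(97,283)]]
for i in range(4): print('edge',i,refine(C[i],C[(i+1)%4]))
# red line & mark, key
for n,box in (('top',(225,275,200,255)),('scene',(320,370,195,240))):
    f=cs[n]['f'];x0,x1,y0,y1=box;s=f[y0:y1,x0:x1]
    red=np.clip(s[...,0]-2.2*s[...,1]-10,0,None); k,lab,st,_=cv2.connectedComponentsWithStats((red>8).astype(np.uint8))
    for i in range(1,k):
        if st[i,4]<3: continue
        ys,xs=np.where(lab==i);w=red[ys,xs]; print(n,'red',st[i,4],(xs*w).sum()/w.sum()+x0,(ys*w).sum()/w.sum()+y0, xs.min()+x0,xs.max()+x0,ys.min()+y0,ys.max()+y0)
def crop(n,b):
    s=cs[n]['f'][b[2]:b[3],b[0]:b[1]]; s=np.clip(255*(s/255)**.6,0,255).astype(np.uint8)[:,:,::-1]
    return cv2.resize(s,(398,398),interpolation=cv2.INTER_CUBIC)
cv2.imwrite('pics/slot1.png',np.hstack([crop('top',(230,270,208,248)),crop('scene',(325,365,195,235))]))
E
```

```text
1.7
cutout rect ((188.3848876953125, 235.1397705078125), (91.62277221679688, 187.36257934570312), 87.20729064941406)
[[ 0.6744  0.3408  0.077 ]
 [ 0.6197 -0.0161  0.077 ]
 [ 0.4419  0.0112  0.077 ]
 [ 0.4997  0.3656  0.077 ]] [0.3611 0.1798 0.3591 0.1765]
edge 0 (np.float32(81.29435), (np.float32(0.64582735), np.float32(0.14057577)))
edge 1 (np.float32(-8.690505), (np.float32(0.52084523), np.float32(0.0010819935)))
edge 2 (np.float32(81.12145), (np.float32(0.47237626), np.float32(0.18847118)))
edge 3 (np.float32(-9.044943), (np.float32(0.58360994), np.float32(0.35409266)))
top red 10 240.40417749542786 208.6473192800077 239 242 206 212
scene red 19 343.4912070514741 224.49364597150316 343 344 219 229
scene red 10 330.9337662337662 232.05623678646933 328 334 230 234
```

View pics/slot1.png

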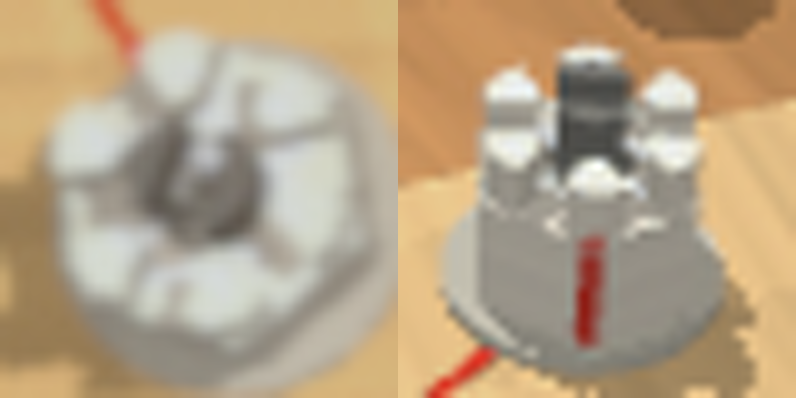

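```bash
cat > fit.py <<'E'
from m import *
import pickle
A=np.array([.5415,.0477]); YAW=np.radians(-8.85); RI=.018
def occ(p,na,ps):
    x=p[...,0]-A[0];y=p[...,1]-A[1];z=p[...,2]; rr=np.hypot(x,y)
    c,s=np.cos(ps),np.sin(ps); post=(rr<.012)&(z<.139)&~((z>.115)&(abs(-x*s+y*c)<.00575))
    th=(np.arctan2(y,x)-na+np.pi/6)%(np.pi/3)-np.pi/6
    hexa=(rr*np.cos(th)<.027)&(z<.115)
    crown=(rr<.026)&(rr>RI)&(z<.130)&(abs(rr*np.sin(th))>.00575)
    wash=(rr<.036)&(z<.081)
    return np.where(post,3,np.where(hexa|crown,2,np.where(wash,1,np.where(z<.077,4,0))))
def labels(cam,box,na,ps,ss=3,shift=(0,0)):
    x0,x1,y0,y1=box
    u=(np.arange((x1-x0)*ss)+.5)/ss-.5+x0-shift[0]; v=(np.arange((y1-y0)*ss)+.5)/ss-.5+y0-shift[1]
    U,V=np.meshgrid(u,v)
    D=np.stack([(U-cam['cx'])/cam['fx'],-(V-cam['cy'])/cam['fy'],-np.ones_like(U)],-1)@np.array(cam['orientation']).T
    D/=-D[...,2:]; O=np.array(cam['origin'])
    lab=np.zeros(U.shape,int); P=np.zeros(U.shape+(3,))
    for z in np.arange(.1395,.0755,-.0005):
        p=O+D*(O[2]-z); o=occ(p,na,ps); h=(lab==0)&(o>0); lab[h]=o[h]; P[h]=p[h]
    # normal: coarse classes by free-space gradient
    e=.0012; g=np.zeros_like(P)
    for a in range(3):
        d=np.zeros(3);d[a]=e; g[...,a]=(occ(P-d,na,ps)>0).astype(int)-(occ(P+d,na,ps)>0)
    az=np.round(np.arctan2(g[...,1],g[...,0])/(np.pi/4))%8
    up=(occ(P+[0,0,.001],na,ps)==0)
    return lab*10+np.where(up,9,az).astype(int)
def resid(cam,box,na,ps,shift,mats,ss=3,ret=False):
    L=labels(cam,box,na,ps,ss,shift); x0,x1,y0,y1=box
    H,W=y1-y0,x1-x0
    ids=np.unique(L); B=np.stack([(L==i).reshape(H,ss,W,ss).mean((1,3)) for i in ids],-1)
    B=np.stack([cv2.GaussianBlur(b,(0,0),.5) for b in np.moveaxis(B,-1,0)],-1)
    I=cam['f'][y0:y1,x0:x1].mean(2)
    w=sum(B[...,k] for k,i in enumerate(ids) if i//10 in mats)>.4
    X=B[w];y=I[w]
    X2=np.vstack([X,.3*np.eye(len(ids))]);y2=np.r_[y,.3*np.full(len(ids),y.mean())]
    k=np.linalg.lstsq(X2,y2,rcond=None)[0]
    if ret: return I,np.where(w,B@k,I)
    return np.sqrt(((X@k-y)**2).mean()/ y.var())
BX={'top':(230,272,208,252),'scene':(324,366,193,237)}
E
cat > run1.py <<'E'
from fit import *
cs=pickle.load(open('c0.pkl','rb'))
# mark angle from the scene picture
S=cs['scene']; 
for z in(.096,.099):
  th=np.linspace(-np.pi,np.pi,1441); u=np.array([proj(S,[A[0]+.0305*np.cos(t),A[1]+.0305*np.sin(t),z]) for t in th])
  d=np.hypot(*(u-[343.5,224.5]).T); i=d.argmin(); print('mark az',np.degrees(th[i]),d[i],'q',YAW+np.radians(30)-th[i])
from scipy.optimize import minimize
for n in cs:
    best=[]
    for na in np.radians(np.arange(0,60,4)):
        sh=min(((resid(cs[n],BX[n],na,0.,(a,b),(2,),2),a,b) for a in(-1.5,0,1.5) for b in(-1.5,0,1.5)))
        best.append((sh[0],np.degrees(na),sh[1:]))
    best.sort(); print(n,best[:4])
E
time python3 run1.py
```

```text
mark az 58.50000000000003 0.009460459123545692 q -0.6518804756198826
mark az 58.50000000000003 0.9051818305160934 q -0.6518804756198826
scene [(np.float64(0.7176562147755194), np.float64(28.0), (0, 0)), (np.float64(0.7182869414100722), np.float64(32.0), (0, 0)), (np.float64(0.7506014763527791), np.float64(24.000000000000004), (0, 0)), (np.float64(0.7566877068020811), np.float64(36.0), (0, 0))]
top [(np.float64(0.7738839446163617), np.float64(32.0), (0, 0)), (np.float64(0.7958774216534037), np.float64(36.0), (0, 0)), (np.float64(0.7959819756531561), np.float64(28.0), (0, 0)), (np.float64(0.8212241054176966), np.float64(40.0), (0, 0))]
real	0m55.231s
user	2m30.978s
sys	0m0.756s
```

```bash
cat > run2.py <<'E'
from fit import *
cs=pickle.load(open('c0.pkl','rb'))
na=np.radians(29.5)
tot={}
for ps in range(0,180,6):
    for n in cs:
        tot[ps,n]=min((resid(cs[n],BX[n],na,np.radians(ps),(a,b),(3,),2),a,b) for a in(-.6,0,.6) for b in(-.6,0,.6))
for ps in range(0,180,6): print(ps,np.round(tot[ps,'scene'],2),np.round(tot[ps,'top'],2),round(tot[ps,'scene'][0]+tot[ps,'top'][0],3))
E
time python3 run2.py
```

```text
0 [0.6 0.6 0. ] [0.74 0.6  0.6 ] 1.341
6 [0.63 0.6  0.  ] [0.71 0.6  0.6 ] 1.339
12 [0.69 0.   0.  ] [0.73 0.6  0.6 ] 1.425
18 [0.68 0.   0.  ] [0.7 0.6 0.6] 1.384
24 [0.68 0.   0.  ] [0.71 0.6  0.6 ] 1.383
30 [0.68 0.   0.  ] [0.73 0.6  0.6 ] 1.414
36 [0.73 0.   0.  ] [0.77 0.6  0.6 ] 1.509
42 [0.69 0.   0.  ] [0.8 0.6 0.6] 1.491
48 [ 0.68 -0.6  -0.6 ] [0.83 0.6  0.6 ] 1.507
54 [ 0.58 -0.6  -0.6 ] [0.82 0.6  0.6 ] 1.401
60 [ 0.66  0.6  -0.6 ] [0.84 0.6  0.6 ] 1.5
66 [ 0.68  0.6  -0.6 ] [0.83 0.6  0.6 ] 1.51
72 [ 0.68  0.6  -0.6 ] [0.84 0.6  0.6 ] 1.524
78 [ 0.67  0.6  -0.6 ] [ 0.83 -0.6   0.6 ] 1.506
84 [0.68 0.6  0.  ] [0.82 0.6  0.6 ] 1.501
90 [0.67 0.   0.  ] [0.8 0.6 0.6] 1.466
96 [ 0.69  0.   -0.6 ] [0.82 0.6  0.6 ] 1.509
102 [0.64 0.   0.  ] [0.81 0.6  0.6 ] 1.452
108 [0.65 0.   0.  ] [0.79 0.6  0.6 ] 1.442
114 [0.66 0.   0.  ] [0.74 0.6  0.6 ] 1.401
120 [0.63 0.   0.  ] [0.72 0.6  0.6 ] 1.35
126 [0.57 0.   0.  ] [0.62 0.6  0.6 ] 1.194
132 [0.62 0.   0.  ] [0.63 0.6  0.6 ] 1.254
138 [0.51 0.   0.  ] [0.62 0.6  0.6 ] 1.131
144 [0.46 0.   0.  ] [ 0.67 -0.6   0.6 ] 1.134
150 [0.44 0.   0.  ] [0.68 0.6  0.6 ] 1.125
156 [0.53 0.   0.  ] [0.71 0.6  0.6 ] 1.242
162 [0.56 0.   0.  ] [ 0.74 -0.6   0.6 ] 1.3
168 [0.6 0.  0. ] [0.76 0.   0.6 ] 1.356
174 [0.62 0.6  0.  ] [0.75 0.   0.6 ] 1.37
real	1m43.721s
user	1m43.291s
sys	0m0.454s
```

```bash
cat > ov.py <<'E'
from fit import *
import sys
def tiles(cs,angs,out,h=9,sc=22):
    rows=[]
    for n in ('top','scene'):
        c=cs[n]; ctr=proj(c,[A[0],A[1],.131]); x0,y0=np.round(ctr-h).astype(int); w=2*h+1
        s=c['f'][y0:y0+w,x0:x0+w].mean(2); lo,hi=np.percentile(s,1),np.percentile(s,75)
        s=np.clip((s-lo)/(hi-lo)*255,0,255).astype(np.uint8)
        px=800//(len(angs)+1)
        base=cv2.cvtColor(cv2.resize(s,(px,px),interpolation=cv2.INTER_CUBIC),cv2.COLOR_GRAY2BGR); T=[base]
        f=px/w
        for a in angs:
            im=base.copy(); t=np.radians(a)
            for z,col in((.139,(0,255,0)),(.115,(0,128,255))):
                for sgn in(-1,1):
                    L=np.sqrt(.012**2-.00575**2); e=[]
                    for l in(-L,L):
                        p=[A[0]+l*np.cos(t)-sgn*.00575*np.sin(t),A[1]+l*np.sin(t)+sgn*.00575*np.cos(t),z]
                        q=(proj(c,p)-[x0,y0]+.5)*f; e.append(tuple(int(v) for v in q))
                    cv2.line(im,e[0],e[1],col,1,cv2.LINE_AA)
                    b=[]
                    ph=np.arctan2(sgn*.00575,L)
                    for u in np.linspace(ph,(np.pi-ph) if sgn>0 else (-np.pi-ph),25):
                        b.append((proj(c,[A[0]+.012*np.cos(u+t),A[1]+.012*np.sin(u+t),z])-[x0,y0]+.5)*f)
                    if z>.13: cv2.polylines(im,[np.array(b,np.int32)],False,col,1,cv2.LINE_AA)
            cv2.putText(im,str(a),(3,12),0,.4,(0,0,255),1); T.append(im)
        rows.append(np.hstack(T))
    cv2.imwrite(out,np.vstack(rows))
if __name__=='__main__': tiles(pickle.load(open('c0.pkl','rb')),[134,148],'pics/ov1.png')
E
python3 ov.py
```

```text
(no output)
```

View pics/ov1.png

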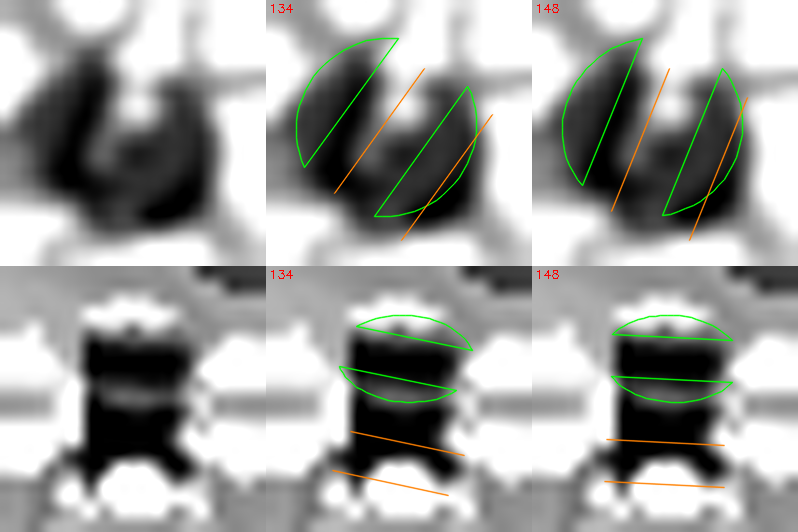

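```bash
cat > run3.py <<'E'
from fit import *
cs=pickle.load(open('c0.pkl','rb'))
na=np.radians(29.5)
for n in cs:
    print(n,[(ps,np.round(min((resid(cs[n],BX[n],na,np.radians(ps),(a,b),(3,),4),a,b) for a in(-.3,.1,.5) for b in(-.3,.1,.5)),3)) for ps in range(136,159,3)])
def rl(): 
    T=cs['top']
E
time python3 run3.py
python3 - <<'E'
from h import *
# key & rest in top/scene: cut-out axis
import pickle
cs=pickle.load(open('c0.pkl','rb'))
for n in cs:
    f=cs[n]['f']; b={'top':(395,460,155,225),'scene':(250,300,140,190)}[n]
    s=f[b[2]:b[3],b[0]:b[1]]; m=((s[...,0]>2.2*s[...,1]+10)&(s[...,0]>60)).astype(np.uint8)
    k,l,st,ce=cv2.connectedComponentsWithStats(m); i=st[1:,4].argmax()+1; ys,xs=np.where(l==i)
    print(n,st[i],ce[i]+[b[0],b[2]], cv2.minAreaRect(np.stack([xs+b[0],ys+b[2]],1).astype(np.float32)))
    c=r.cut_out('rest',n)[0]; cnt=max(cv2.findContours(c['pixels'].astype(np.uint8),0,2)[0],key=cv2.contourArea); print(cv2.minAreaRect(cnt))
def crop(n,b):
    s=cs[n]['f'][b[2]:b[3],b[0]:b[1]]; s=np.clip(255*(s/255)**.6,0,255).astype(np.uint8)[:,:,::-1]
    return cv2.resize(s,(400,400),interpolation=cv2.INTER_CUBIC)
cv2.imwrite('pics/key1.png',np.hstack([crop('top',(400,450,163,213)),crop('scene',(250,300,140,190))]))
E
```

```text
scene [(136, array([0.527, 0.1  , 0.1  ])), (139, array([0.507, 0.1  , 0.1  ])), (142, array([ 0.465,  0.1  , -0.3  ])), (145, array([ 0.464,  0.1  , -0.3  ])), (148, array([ 0.458,  0.1  , -0.3  ])), (151, array([ 0.452,  0.1  , -0.3  ])), (154, array([0.449, 0.1  , 0.1  ])), (157, array([0.469, 0.1  , 0.1  ]))]
top [(136, array([0.645, 0.5  , 0.5  ])), (139, array([0.644, 0.5  , 0.5  ])), (142, array([0.677, 0.5  , 0.5  ])), (145, array([0.688, 0.1  , 0.5  ])), (148, array([0.689, 0.5  , 0.5  ])), (151, array([0.732, 0.5  , 0.5  ])), (154, array([0.735, 0.5  , 0.5  ])), (157, array([ 0.734, -0.3  , -0.3  ]))]
scene [ 14   9  21  26 252] [273.99206349 161.1031746 ] ((271.558837890625, 161.2647247314453), (15.434871673583984, 24.352798461914062), 59.03623962402344)
((275.4450378417969, 169.76866149902344), (18.720537185668945, 35.436927795410156), 59.93141555786133)
top [ 18  17  27  34 334] [428.74550898 186.22155689] ((428.73602294921875, 186.4520263671875), (39.401973724365234, 14.609720230102539), 55.304847717285156)
((425.3076171875, 190.46153259277344), (47.70421600341797, 31.063213348388672), 56.30992889404297)
real	1m40.315s
user	1m39.581s
sys	0m1.140s
```

View pics/key1.png

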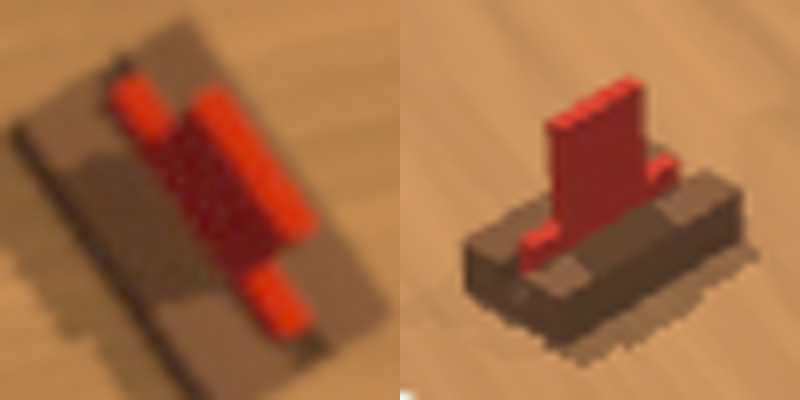

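```bash
cat > go.py <<'E'
from m import *
def rel(p,yaz=None):
    s=r.sense(); R=np.array(s['ee_rot']);x=np.array(s['tcp_pos'])
    az=np.degrees(np.arctan2(R[1,1],R[0,1]))
    print('tcp',x,'yaz',az,'zax',R[:,2],'j',np.array(s['joints']),'w',s['gripper_width'],s['gripper_force'],'F',np.array(s['wrist_force']),'t',s['time_s'])
    d=R.T@(np.array(p)-x); print('shift tool units',d/.5,'|mm|',np.linalg.norm(d)*1e3)
    if yaz is not None:
        cw=(az-yaz+90)%180-90; a=np.radians(yaz); 
        y0=R[:,1]; y=np.array([np.cos(a),np.sin(a),0]); y=y if y@y0>0 else -y; z=np.array([0,0,-1.]);Rt=np.stack([np.cross(y,z),y,z],1)
        from scipy.spatial.transform import Rotation as Q
        print('turn units',Q.from_matrix(R.T@Rt).as_rotvec()/.1,'cw deg',cw,'shift after turn',Rt.T@(np.array(p)-x)/.5)
E
python3 - <<'E'
from go import *
import pickle
cs=pickle.load(open('c0.pkl','rb'));T=cs['top']
f=T['f'];s=f[163:213,400:450];m=((s[...,0]>150)&(s[...,0]>2.5*s[...,1])).astype(np.uint8)
k,l,st,ce=cv2.connectedComponentsWithStats(m)
for i in range(1,k):
    if st[i,4]<8: continue
    ys,xs=np.where(l==i); z=.077 if st[i,4]>60 else .032
    W=np.array([at_z(T,(x+400,y+163),z)[:2] for x,y in zip(xs,ys)]).astype(np.float32)
    c=W.mean(0); ev=np.linalg.svd(W-c)[2][0]; e=(W-c)@ev; print(st[i],z,c,np.degrees(np.arctan2(ev[1],ev[0])),np.ptp(e))
S=cs['scene']
# tab top edge ends in scene, centre pixels
print(at_z(S,(250+597/8-.5,140+103/8-.5),.077))
rel([.5415,.0477,.25],29.5)
E
```

```text
[15 10  6  6 22] 0.032 [ 0.593  -0.3144] -153.04251 0.013822474
[25 11 14 18 86] 0.077 [ 0.5627 -0.3256] -159.69116 0.042476512
[32 34  6  7 28] 0.032 [ 0.5332 -0.3364] -159.8949 0.016390897
[ 0.4281 -0.254   0.077 ]
tcp [0.1539 0.6058 0.1958] yaz -104.25413586466337 zax [-0.  0. -1.] j [ 90.5607  22.0423   0.4551  -0.0011 -68.4117 -14.8144] w 0.9998164275529624 0.0 F [ 0.2589 -0.1761  0.2675] t 1.85
shift tool units [ 1.0262  0.8909 -0.1085] |mm| 681.632658741863
turn units [-0.      0.0003  8.0714] cw deg 46.24586413533663 shift after turn [ 1.3532 -0.1251 -0.1085]
```

>>> move_arm(
  series=[
    [[0,0,0.9],[0,0,-0.012],1],
    [[0,0,0.9],[0,0,-0.012],1],
    [[0,0,0.9],[0,0,-0.012],1],
    [[0,0,0.9],[0,0,-0.012],1],
    [[0,0,0.9],[0,0,-0.012],1],
    [[0,0,0.9],[0,0,-0.012],1],
    [[0,0,0.9],[0,0,-0.012],1],
    [[0,0,0.9],[0,0,-0.012],1],
    [[0,0,0.87],[0,0,-0.012],1],
  ],
)

```text
time_s: 2.75
tcp_pos: [0.1539, 0.6057, 0.25]
ee_rot: [[0.489, -0.872, -0.0], [-0.872, -0.489, 0.0], [-0.0, 0.0, -1.0]]
wrist_force: [0.1, -0.7, 0.4]
gripper_width: 1.002
gripper_force: 0.0
```

>>> move_arm(
  series=[
    [[0,0,0],[0.09,-0.0083,0],1],
    [[0,0,0],[0.09,-0.0083,0],1],
    [[0,0,0],[0.09,-0.0083,0],1],
    [[0,0,0],[0.09,-0.0083,0],1],
    [[0,0,0],[0.09,-0.0083,0],1],
    [[0,0,0],[0.09,-0.0083,0],1],
    [[0,0,0],[0.09,-0.0083,0],1],
    [[0,0,0],[0.09,-0.0083,0],1],
    [[0,0,0],[0.09,-0.0083,0],1],
    [[0,0,0],[0.09,-0.0083,0],1],
    [[0,0,0],[0.09,-0.0083,0],1],
    [[0,0,0],[0.09,-0.0083,0],1],
  ],
)

```text
time_s: 3.95
tcp_pos: [0.464, 0.1587, 0.2502]
ee_rot: [[0.493, -0.87, 0.001], [-0.87, -0.493, 0.001], [-0.0, -0.001, -1.0]]
wrist_force: [1.4, 0.7, -0.3]
gripper_width: 0.996
gripper_force: 0.0
```

>>> move_arm(
  series=[
    [[0,0,0],[0.09,-0.0083,0],1],
    [[0,0,0],[0.09,-0.0083,0],1],
    [[0,0,0],[0.09,-0.0083,0],1],
    [[0,0,0],[0,0,0],1],
    [[0,0,0],[0,0,0],1],
  ],
)

```text
time_s: 4.45
tcp_pos: [0.5407, 0.0479, 0.2493]
ee_rot: [[0.49, -0.872, -0.001], [-0.872, -0.49, -0.0], [-0.0, 0.001, -1.0]]
wrist_force: [0.4, 0.5, 0.4]
gripper_width: 1.001
gripper_force: 0.0
```

```bash
python3 -c "
from go import *
rel([.5415,.0477,.086],29.5)"
```

```text
tcp [0.5407 0.0479 0.2493] yaz -150.64024243135293 zax [-0.0008 -0.0001 -1.    ] j [ 22.1799  12.0478  -5.9649  -0.0159 -72.033    7.1848] w 1.0009197756472543 0.0 F [0.3924 0.5061 0.4134] t 4.45
shift tool units [ 0.0014 -0.0015  0.3266] |mm| 163.32359690224396
turn units [ 0.0076  0.0036 -0.0245] cw deg -0.1402424313529309 shift after turn [ 0.0012 -0.0012  0.3266]
```

>>> move_arm(
  series=[
    [[0,0,0],[0.0007,-0.0007,0.05],1],
    [[0,0,0],[0.0007,-0.0007,0.05],1],
    [[0,0,0],[0,0,0.05],1],
    [[0,0,0],[0,0,0.05],1],
    [[0,0,0],[0,0,0.05],1],
    [[0,0,0],[0,0,0.04],1],
    [[0,0,0],[0,0,0.025],1],
    [[0,0,0],[0,0,0.012],1],
    [[0,0,0],[0,0,0],1],
  ],
)

```text
time_s: 5.35
tcp_pos: [0.5412, 0.0492, 0.0861]
ee_rot: [[0.493, -0.87, -0.001], [-0.87, -0.493, -0.0], [-0.0, 0.001, -1.0]]
wrist_force: [-0.1, 0.2, 0.5]
gripper_width: 1.001
gripper_force: 0.0
```

>>> move_arm(
  series=[
    [[0,0,0],[0,0,0],0.5],
    [[0,0,0],[0,0,0],0.5],
    [[0,0,0],[0,0,0],0.5],
    [[0,0,0],[0,0,0],0.5],
    [[0,0,0],[0,0,0],0.5],
    [[0,0,0],[0,0,0],0.5],
  ],
)

```text
time_s: 5.95
tcp_pos: [0.5411, 0.0484, 0.0865]
ee_rot: [[0.493, -0.87, -0.001], [-0.87, -0.493, -0.001], [0.0, 0.001, -1.0]]
wrist_force: [-1.5, -0.4, 2.9]
gripper_width: 0.608
gripper_force: 30.0
```

```bash
python3 -c "
from go import *
rel([.5415,.0477,.086],29.5); print(r.sense()['moment'])"
```

```text
tcp [0.5411 0.0484 0.0865] yaz -150.49091650538202 zax [-0.0008 -0.0005 -1.    ] j [ 22.2221  20.3033 -19.6227   0.0124 -50.1267   7.2791] w 0.6077626852456965 29.995401261840016 F [-1.4612 -0.4204  2.9018] t 5.95
shift tool units [ 0.0016 -0.      0.0009] |mm| 0.9132207171873219
turn units [ 0.0093 -0.0005  0.0016] cw deg 0.009083494617982524 shift after turn [ 0.0016 -0.      0.0009]
[-0.1483  0.436   0.0694]
```

>>> move_arm(
  series=[
    [[0,0,0.9],[0,0,0],0.5],
    [[0,0,0.9],[0,0,0],0.5],
    [[0,0,0.9],[0,0,0],0.5],
    [[0,0,0.9],[0,0,0],0.5],
    [[0,0,0.9],[0,0,0],0.5],
    [[0,0,0.9],[0,0,0],0.5],
    [[0,0,0.9],[0,0,0],0.5],
    [[0,0,0.9],[0,0,0],0.5],
    [[0,0,0.9],[0,0,0],0.5],
    [[0,0,0.9],[0,0,0],0.5],
    [[0,0,0.9],[0,0,0],0.5],
    [[0,0,0.6],[0,0,0],0.5],
  ],
)

```text
time_s: 7.15
tcp_pos: [0.5421, 0.0484, 0.0865]
ee_rot: [[-0.511, -0.86, 0.001], [-0.86, 0.511, -0.001], [-0.0, -0.001, -1.0]]
wrist_force: [1.3, -2.0, 0.1]
gripper_width: 0.601
gripper_force: 30.4
```

>>> move_arm(
  series=[
    [[0,0,0],[0,0,0],0.5],
    [[0,0,0],[0,0,0],0.5],
  ],
)

```text
time_s: 7.35
tcp_pos: [0.5421, 0.0485, 0.0865]
ee_rot: [[-0.509, -0.861, 0.001], [-0.861, 0.509, -0.0], [-0.0, -0.001, -1.0]]
wrist_force: [1.7, -2.7, -0.1]
gripper_width: 0.602
gripper_force: 30.0
```

```bash
python3 -c "
from go import *
rel([.5415,.0477,.086],148); print(r.sense()['moment'])"
```

```text
tcp [0.5421 0.0485 0.0865] yaz 149.4181973924702 zax [ 0.0012 -0.0002 -1.    ] j [ 22.2069  20.3299 -19.5886   0.0497 -50.0208 -52.8206] w 0.6017945780468498 30.037161922082305 F [ 1.6599 -2.7473 -0.1048] t 7.35
shift tool units [0.0019 0.0003 0.001 ] |mm| 1.0847286422308677
turn units [-0.0116  0.0046  0.2475] cw deg 1.418197392470205 shift after turn [0.0019 0.0002 0.001 ]
[-0.5937 -0.6128  0.0821]
```

>>> move_arm(
  series=[
    [[0,0,0],[0,0,0],1],
    [[0,0,0],[0,0,0],1],
    [[0,0,0],[0,0,0],1],
    [[0,0,0],[0,0,0],1],
    [[0,0,0],[0,0,-0.02],1],
    [[0,0,0],[0,0,-0.04],1],
    [[0,0,0],[0,0,-0.06],1],
    [[0,0,0],[0,0,-0.08],1],
    [[0,0,0],[0,0,-0.08],1],
    [[0,0,0],[0,0,-0.05],1],
  ],
)

```text
time_s: 8.35
tcp_pos: [0.5425, 0.0488, 0.2557]
ee_rot: [[-0.509, -0.861, 0.006], [-0.861, 0.509, 0.001], [-0.004, -0.004, -1.0]]
wrist_force: [0.6, -0.2, 0.9]
gripper_width: 1.001
gripper_force: 0.0
```

>>> move_arm(
  series=[
    [[0,0,0.98],[0,0,0],1],
    [[0,0,0.98],[0,0,0],1],
    [[0,0,0.98],[0,0,0],1],
    [[0,0,0.98],[0,0,0],1],
    [[0,0,0.98],[0,0,0],1],
    [[0,0,0.98],[0,0,0],1],
    [[0,0,0.98],[0,0,0],1],
    [[0,0,0],[0,0,0],1],
  ],
)

```text
time_s: 9.15
tcp_pos: [0.5414, 0.0487, 0.252]
ee_rot: [[-0.939, -0.343, 0.001], [-0.343, 0.939, 0.0], [-0.001, 0.0, -1.0]]
wrist_force: [-0.1, 0.2, 0.1]
gripper_width: 1.001
gripper_force: 0.0
```

```bash
python3 -c "
from go import *
rel([.563,-.3255,.25],110.2)"
```

```text
tcp [0.5414 0.0487 0.252 ] yaz 110.05697364037054 zax [ 0.0007  0.0003 -1.    ] j [ 22.2392  11.9912  -5.6624  -0.0026 -72.3019 -92.1815] w 1.001408825630418 0.0 F [-0.1485  0.1718  0.1241] t 9.15
shift tool units [ 0.2161 -0.7179  0.0038] |mm| 374.8688366422333
turn units [ 0.0007  0.0078 -0.025 ] cw deg -0.14302635962945942 shift after turn [ 0.2179 -0.7174  0.004 ]
```

>>> move_arm(
  series=[
    [[0,0,0],[0.024,-0.08,0],1],
    [[0,0,0],[0.024,-0.08,0],1],
    [[0,0,0],[0.024,-0.08,0],1],
    [[0,0,0],[0.024,-0.08,0],1],
    [[0,0,0],[0.024,-0.08,0],1],
    [[0,0,0],[0.024,-0.08,0],1],
    [[0,0,0],[0.024,-0.08,0],1],
    [[0,0,0],[0.024,-0.08,0],1],
    [[0,0,0],[0.024,-0.078,0.002],1],
    [[0,0,-0.02],[0,0,0.002],1],
    [[0,0,0],[0,0,0],1],
  ],
)

```text
time_s: 10.25
tcp_pos: [0.5625, -0.3263, 0.2487]
ee_rot: [[-0.939, -0.344, -0.001], [-0.344, 0.939, 0.001], [0.001, 0.001, -1.0]]
wrist_force: [-0.7, 0.2, 0.6]
gripper_width: 1.0
gripper_force: 0.0
```

```bash
python3 - <<'E'
from go import *
import pickle
rel([.563,-.3255,.043],110.2)
cs={n:avg(n) for n in('scene','top')}
pickle.dump(cs,open('c1.pkl','wb'))
import ov
def crop(n,b):
    s=cs[n]['f'][b[2]:b[3],b[0]:b[1]]; s=np.clip(255*(s/255)**.6,0,255).astype(np.uint8)[:,:,::-1]
    return cv2.resize(s,(400,400),interpolation=cv2.INTER_CUBIC)
ov.tiles(cs,[142,148,154],'pics/ov2.png')
cv2.imwrite('pics/nut2.png',np.vstack([cv2.resize(cv2.imread('pics/ov2.png'),(400,200)).repeat(1,1) if 0 else np.hstack([crop('top',(230,270,208,248)),crop('scene',(325,365,195,235))])[:, :], ])[:200*2])
a=cv2.imread('pics/ov2.png');b=np.hstack([cv2.resize(crop('top',(230,270,208,248)),(200,200)),cv2.resize(crop('scene',(325,365,195,235)),(200,200))])
a=cv2.resize(a,(800,400)); b=np.hstack([b,np.zeros((200,400,3),np.uint8)]); cv2.imwrite('pics/ov2b.png',np.vstack([a,b]))
E
sed -i "s/c0.pkl/c1.pkl/; s/29.5/29.3/; s/range(136,159,3)/range(133,160,3)/" run3.py; python3 run3.py
```

```text
tcp [ 0.5625 -0.3263  0.2487] yaz 110.13680224108226 zax [-0.001   0.0006 -1.    ] j [-15.9007  22.9965   9.4803  -0.0197 -76.5511 -53.9579] w 0.9998094030893018 0.0 F [-0.6865  0.2387  0.6338] t 10.25
shift tool units [-0.0017  0.0008  0.4114] |mm| 205.7108650930174
turn units [ 0.0096 -0.0075 -0.011 ] cw deg -0.06319775891773816 shift after turn [-0.0014  0.0012  0.4114]
scene [(133, array([ 0.551,  0.1  , -0.3  ])), (136, array([0.544, 0.1  , 0.5  ])), (139, array([ 0.497, -0.3  ,  0.1  ])), (142, array([ 0.47, -0.3 ,  0.1 ])), (145, array([ 0.413, -0.3  ,  0.1  ])), (148, array([ 0.408, -0.3  ,  0.1  ])), (151, array([ 0.436, -0.3  ,  0.1  ])), (154, array([0.475, 0.1  , 0.1  ])), (157, array([0.461, 0.1  , 0.1  ]))]
top [(133, array([ 0.556, -0.3  , -0.3  ])), (136, array([ 0.524, -0.3  , -0.3  ])), (139, array([ 0.519, -0.3  , -0.3  ])), (142, array([ 0.5, -0.3, -0.3])), (145, array([ 0.501, -0.3  , -0.3  ])), (148, array([ 0.509, -0.3  , -0.3  ])), (151, array([ 0.498, -0.3  , -0.3  ])), (154, array([ 0.491, -0.3  , -0.3  ])), (157, array([ 0.511, -0.3  , -0.3  ]))]
```

View pics/ov2b.png

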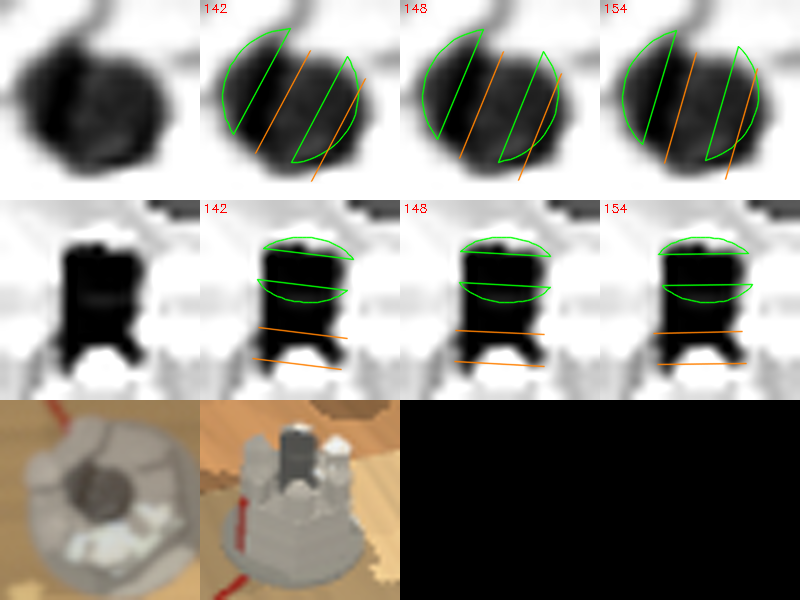

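>>> move_arm(
  series=[
    [[0,0,0],[-0.0007,0.0005,0.05],1],
    [[0,0,0],[-0.0007,0.0005,0.07],1],
    [[0,0,0],[0,0,0.08],1],
    [[0,0,0],[0,0,0.08],1],
    [[0,0,0],[0,0,0.06],1],
    [[0,0,0],[0,0,0.04],1],
    [[0,0,0],[0,0,0.02],1],
    [[0,0,0],[0,0,0.01],1],
    [[0,0,0],[0,0,0],1],
    [[0,0,0],[0,0,0],1],
  ],
)

```text
time_s: 11.85
tcp_pos: [0.5644, -0.3253, 0.0456]
ee_rot: [[-0.939, -0.345, 0.002], [-0.345, 0.939, -0.001], [-0.002, -0.002, -1.0]]
wrist_force: [0.9, 0.2, 0.9]
gripper_width: 1.0
gripper_force: 0.0
```

Run:
```python
from go import *
rel([.563,-.3255,.043],110.2)
for n in('scene','top'):
    c=cap(n); p=r.pinpoint('key_mid',n); print(n,[(x['centre'],x['score']) for x in p[:2]],[at_z(c,x['centre'],.0445) for x in p[:2]])
```

```text
tcp [ 0.5644 -0.3253  0.0456] yaz 110.17216274019684 zax [ 0.0023 -0.001  -1.    ] j [-15.7423  31.9842  -6.2262   0.0256 -51.6485 -54.1012] w 0.9996366360154724 0.0 F [0.9254 0.2135 0.9469] t 11.85
shift tool units [0.0029 0.0005 0.0053] |mm| 3.0115623431308225
turn units [-0.0173  0.0179 -0.0048] cw deg -0.02783725980316376 shift after turn [0.0029 0.0005 0.0053]
scene [([275.8, 161.9], 0.77), ([238.0, 209.9], 0.17)] [array([ 0.5617, -0.3184,  0.0445]), array([ 0.7481, -0.1568,  0.0445])]
top [([431.2, 189.8], 0.76)] [array([ 0.5541, -0.3314,  0.0445])]
```

>>> move_arm(
  series=[
    [[0,0,0],[0.0026,0.0005,0.004],1],
    [[0,0,0],[0,0,0],0.5],
    [[0,0,0],[0,0,0],0],
    [[0,0,0],[0,0,0],0],
    [[0,0,0],[0,0,0],0],
    [[0,0,0],[0,0,0],0],
    [[0,0,0],[0,0,0],0],
    [[0,0,0],[0,0,0],0],
  ],
)

```text
time_s: 12.85
tcp_pos: [0.5622, -0.3251, 0.0422]
ee_rot: [[-0.939, -0.345, -0.0], [-0.345, 0.939, 0.0], [0.0, 0.0, -1.0]]
wrist_force: [-0.5, -1.1, -0.6]
gripper_width: 0.447
gripper_force: 0.0
```

Run:
```python
from go import *
rel([.563,-.3255,.043],110.2)
c=cap('scene'); print(at_z(c,(274.1,152.4),.077))
```

```text
tcp [ 0.5622 -0.3251  0.0422] yaz 110.15963328127715 zax [-0.  0. -1.] j [-15.7912  32.1026  -6.5797   0.0002 -51.3197 -54.0493] w 0.44682169299419605 0.0 F [-0.48   -1.0806 -0.6339] t 12.85
shift tool units [-0.0012 -0.0013 -0.0015] |mm| 1.1724435843955445
turn units [ 0.0002 -0.0003 -0.007 ] cw deg -0.04036671872285069 shift after turn [-0.0012 -0.0013 -0.0015]
[ 0.5637 -0.3234  0.077 ]
```

>>> move_arm(
  series=[
    [[0,0,0],[-0.001,0,-0.001],0],
    [[0,0,0],[0,0,0],0],
    [[0,0,0],[0,0,0],0],
    [[0,0,0],[0,0,0],0],
    [[0,0,0],[0,0,0],0],
    [[0,0,0],[0,0,0],0],
    [[0,0,0],[0,0,0],0],
    [[0,0,0],[0,0,0],0],
  ],
)

```text
time_s: 13.7
tcp_pos: [0.5627, -0.3249, 0.0428]
ee_rot: [[-0.939, -0.345, 0.0], [-0.345, 0.939, -0.0], [-0.0, -0.0, -1.0]]
wrist_force: [-0.9, -0.0, -0.4]
gripper_width: 0.099
gripper_force: 30.0
```

Run:
```python
from go import *
rel([.563,-.3255,.043],110.2)
```

```text
tcp [ 0.5627 -0.3249  0.0428] yaz 110.15838306701896 zax [ 0.0001 -0.0001 -1.    ] j [-15.765   32.0936  -6.504    0.0026 -51.3957 -54.0783] w 0.09871332134364683 29.959024786949158 F [-0.8923 -0.031  -0.4179] t 13.7
shift tool units [-0.0001 -0.0013 -0.0004] |mm| 0.6800591212377243
turn units [-0.001   0.0007 -0.0073] cw deg -0.041616932981042964 shift after turn [-0.0001 -0.0013 -0.0004]
```

>>> move_arm(
  series=[
    [[0,0,0],[0,0,-0.01],0],
    [[0,0,0],[0,0,-0.03],0],
    [[0,0,0],[0,0,-0.05],0],
    [[0,0,0],[0,0,-0.07],0],
    [[0,0,0],[0,0,-0.08],0],
    [[0,0,0],[0,0,-0.08],0],
    [[0,0,0],[0,0,-0.06],0],
    [[0,0,0],[0,0,-0.035],0],
    [[0,0,0],[0,0,0],0],
  ],
)

```text
time_s: 14.6
tcp_pos: [0.5638, -0.3255, 0.254]
ee_rot: [[-0.939, -0.345, 0.006], [-0.345, 0.939, -0.002], [-0.005, -0.004, -1.0]]
wrist_force: [0.4, 1.2, -0.6]
gripper_width: 0.095
gripper_force: 29.9
```

>>> move_arm(
  series=[
    [[0,0,0.6],[0,0,0],0],
    [[0,0,0.9],[0,0,0],0],
    [[0,0,0.9],[0,0,0],0],
    [[0,0,0.9],[0,0,0],0],
    [[0,0,0.9],[0,0,0],0],
    [[0,0,0.9],[0,0,0],0],
    [[0,0,0.9],[0,0,0],0],
    [[0,0,0.9],[0,0,0],0],
    [[0,0,0.9],[0,0,0],0],
    [[0,0,0.75],[0,0,0],0],
    [[0,0,0.35],[0,0,0],0],
    [[0,0,0],[0,0,0],0],
  ],
)

```text
time_s: 15.8
tcp_pos: [0.5619, -0.3244, 0.2482]
ee_rot: [[-0.859, 0.513, -0.003], [0.513, 0.859, 0.002], [0.004, -0.0, -1.0]]
wrist_force: [-0.2, -0.2, -1.4]
gripper_width: 0.098
gripper_force: 29.9
```

Run:
```python
from go import *
rel([.5416,.0476,.255],59)
```

```text
tcp [ 0.5619 -0.3244  0.2482] yaz 59.15738237677782 zax [-0.0031  0.0016 -1.    ] j [ -15.7669   22.9332    9.3254   -0.0431  -76.5886 -105.0656] w 0.09848202162128358 29.941962361335754 F [-0.167  -0.2272 -1.3583] t 15.8
shift tool units [ 0.4164  0.618  -0.0122] |mm| 372.6565029884752
turn units [-0.0019 -0.035   0.0275] cw deg 0.15738237677781797 shift after turn [ 0.418   0.6169 -0.0135]
```

>>> move_arm(
  series=[
    [[0,0,0.02],[0.021,0.031,-0.002],0],
    [[0,0,0],[0.042,0.062,-0.002],0],
    [[0,0,0],[0.052,0.077,-0.002],0],
    [[0,0,0],[0.052,0.077,-0.002],0],
    [[0,0,0],[0.052,0.077,-0.002],0],
    [[0,0,0],[0.052,0.077,-0.002],0],
    [[0,0,0],[0.052,0.077,0],0],
    [[0,0,0],[0.042,0.062,0],0],
    [[0,0,0],[0.031,0.046,0],0],
    [[0,0,0],[0.016,0.024,0],0],
    [[0,0,0],[0.005,0.007,0],0],
    [[0,0,0],[0,0,0],0],
  ],
)

```text
time_s: 17.0
tcp_pos: [0.5423, 0.0468, 0.2558]
ee_rot: [[-0.858, 0.514, -0.001], [0.514, 0.858, -0.0], [0.001, -0.001, -1.0]]
wrist_force: [0.2, -0.1, -1.0]
gripper_width: 0.098
gripper_force: 29.9
```

Run:
```python
from go import *
import pickle
rel([.5416,.0476,.175],59)
cs={n:avg(n,3) for n in('scene','top')}
pickle.dump(cs,open('c2.pkl','wb'))
rel([.5416,.0476,.175],59)
# key red in scene
S=cs['scene'];f=S['f']; m=((f[...,0]>2.2*f[...,1]+10)&(f[...,0]>60)).astype(np.uint8); m[:, :300]=0; m[:,400:]=0; m[:140]=0; m[240:]=0
k,l,st,ce=cv2.connectedComponentsWithStats(m)
for i in range(1,k):
    if st[i,4]>15: print(st[i],ce[i])
for d in(-.04,.04):
    a=np.radians(149); z=.25-.0308
    print('pred blade end',[proj(S,[.5416+d*np.cos(a),.0476+d*np.sin(a),zz]) for zz in(z,z+.02)])
b=(300,380,125,205); s=f[b[2]:b[3],b[0]:b[1]]; s=np.clip(255*(s/255)**.6,0,255).astype(np.uint8)[:,:,::-1]
cv2.imwrite('pics/key2.png',cv2.resize(s,(600,600),interpolation=cv2.INTER_CUBIC))
```

```text
tcp [0.5423 0.0468 0.2558] yaz 59.08705222750076 zax [-0.001  -0.0004 -1.    ] j [  22.002    12.0069   -5.1043    0.0002  -72.948  -142.915 ] w 0.09757124513070373 29.941720962524414 F [ 0.1662 -0.0573 -1.    ] t 17.0
shift tool units [0.0019 0.0009 0.1616] |mm| 80.78261951291996
turn units [-0.0083 -0.0062  0.0152] cw deg 0.08705222750076302 shift after turn [0.002  0.0007 0.1616]
tcp [0.5426 0.046  0.2562] yaz 58.968403307736864 zax [-0.0001 -0.0001 -1.    ] j [  21.9106   11.9832   -5.0707    0.0048  -72.9519 -142.9436] w 0.09848178334363562 29.94148313999176 F [-0.6987  0.4802 -1.1516] t 17.3
shift tool units [0.0033 0.0019 0.1625] |mm| 81.26118738011992
turn units [-0.0013  0.     -0.0055] cw deg -0.031596692263136106 shift after turn [0.0033 0.0018 0.1625]
[330 150  34  26 535] [346.7327 165.6598]
pred blade end [array([329.1743, 175.9442]), array([329.4535, 168.9554])]
pred blade end [array([363.3563, 177.2507]), array([364.0282, 170.2645])]
```

View pics/key2.png

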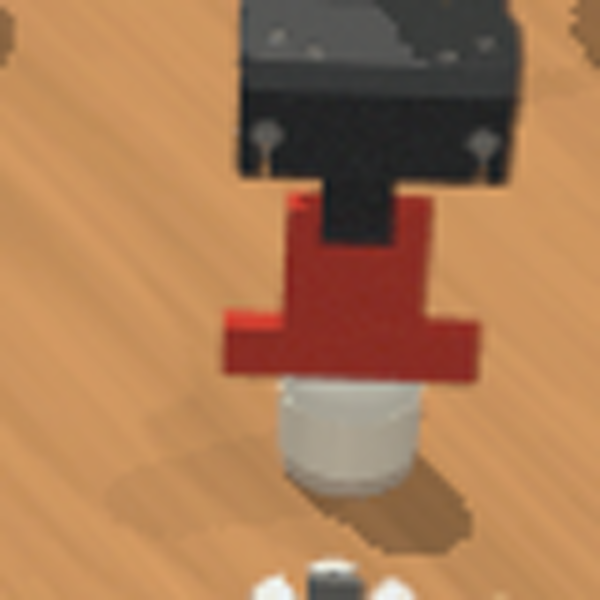

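>>> move_arm(
  series=[
    [[0,0,0],[0.0013,0.0008,0.02],0],
    [[0,0,0],[0.0013,0.0008,0.04],0],
    [[0,0,0],[0,0,0.04],0],
    [[0,0,0],[0,0,0.03],0],
    [[0,0,0],[0,0,0.02],0],
    [[0,0,0],[0,0,0.01],0],
    [[0,0,0],[0,0,0],0],
    [[0,0,0],[0,0,0],0],
  ],
)

```text
time_s: 18.1
tcp_pos: [0.5423, 0.0483, 0.1769]
ee_rot: [[-0.858, 0.514, 0.001], [0.514, 0.858, 0.0], [-0.001, 0.001, -1.0]]
wrist_force: [0.7, 0.3, -1.4]
gripper_width: 0.099
gripper_force: 29.9
```

Run:
```python
from go import *
rel([.5416,.0476,.175],59)
c=cap('scene');c=cap('top');rel([.5416,.0476,.175],59)
```

```text
tcp [0.5423 0.0483 0.1769] yaz 59.057373400776754 zax [ 0.0013  0.0001 -1.    ] j [  22.1715   15.0369  -12.6657    0.0228  -62.2255 -143.1247] w 0.09876750605083755 29.941467940807343 F [ 0.7199  0.2628 -1.3909] t 18.1
shift tool units [ 0.0005 -0.002   0.0037] |mm| 2.124764833305048
turn units [0.0079 0.0103 0.01  ] cw deg 0.057373400776754124 shift after turn [ 0.0005 -0.002   0.0037]
tcp [0.5424 0.0484 0.1771] yaz 59.052728772532305 zax [ 0.0017  0.0005 -1.    ] j [  22.1722   15.0141  -12.6576    0.0123  -62.2254 -143.1252] w 0.09715515666563874 29.94164764881134 F [ 0.2215 -0.6445 -1.3657] t 18.2
shift tool units [ 0.0005 -0.0021  0.0042] |mm| 2.367400574887585
turn units [0.0132 0.0123 0.0092] cw deg 0.0527287725323049 shift after turn [ 0.0005 -0.0021  0.0042]
```

>>> move_arm(
  series=[
    [[0,0,0],[0.0005,-0.002,0.003],0],
    [[0,0,0],[0,0,0],0],
    [[0,0,0],[0,0,0.004],0],
    [[0,0,0],[0,0,0.004],0],
    [[0,0,0],[0,0,0.004],0],
    [[0,0,0],[0,0,0.004],0],
    [[0,0,0],[0,0,0.004],0],
    [[0,0,0],[0,0,0.004],0],
    [[0,0,0],[0,0,0],0],
  ],
)

```text
time_s: 19.1
tcp_pos: [0.5411, 0.0477, 0.1624]
ee_rot: [[-0.858, 0.514, -0.0], [0.514, 0.858, 0.0], [0.0, 0.0, -1.0]]
wrist_force: [0.8, 0.4, -2.8]
gripper_width: 0.095
gripper_force: 29.9
```

Run:
```python
from go import *
rel([.5416,.0476,.1458],59); print(r.sense()['moment'])
```

```text
tcp [0.5411 0.0477 0.1624] yaz 59.04665462621724 zax [-0.0001  0.0002 -1.    ] j [  22.1357   15.68    -13.9852   -0.0125  -60.3353 -143.0828] w 0.09480150603467807 29.929874539375305 F [ 0.7881  0.4075 -2.8239] t 19.1
shift tool units [-0.0009  0.0004  0.0332] |mm| 16.631325426425704
turn units [ 0.0011 -0.0016  0.0081] cw deg 0.04665462621724714 shift after turn [-0.0009  0.0004  0.0332]
[ 0.314  -0.3963  0.0974]
```

>>> move_arm(
  series=[
    [[0,0,0],[-0.0005,0.0002,0.003],0],
    [[0,0,0],[0,0,0.003],0],
    [[0,0,0],[0,0,0.003],0],
    [[0,0,0],[0,0,0.003],0],
    [[0,0,0],[0,0,0.003],0],
    [[0,0,0],[0,0,0],0],
    [[0,0,0],[0,0,0],0],
  ],
)

```text
time_s: 19.8
tcp_pos: [0.5413, 0.0475, 0.1551]
ee_rot: [[-0.858, 0.514, -0.0], [0.514, 0.858, 0.0], [0.0, -0.0, -1.0]]
wrist_force: [1.6, 0.8, -1.6]
gripper_width: 0.099
gripper_force: 29.9
```

Run:
```python
from go import *
rel([.5416,.0476,.1458],59); print(r.sense()['moment'])
```

```text
tcp [0.5413 0.0475 0.1551] yaz 59.04866001279271 zax [-0.0001  0.     -1.    ] j [  22.1123   16.0864  -14.563    -0.0043  -59.3542 -143.0614] w 0.09864339954319244 29.93558406829834 F [ 1.5905  0.7582 -1.5726] t 19.8
shift tool units [-0.0004  0.0005  0.0186] |mm| 9.287817776857002
turn units [-0.0001 -0.0009  0.0085] cw deg 0.04866001279270904 shift after turn [-0.0004  0.0005  0.0186]
[ 0.3455 -0.5539  0.0083]
```

Inside the nut slots with almost no force; continuing to the floor.

>>> move_arm(
  series=[
    [[0,0,0],[0,0,0.003],0],
    [[0,0,0],[0,0,0.003],0],
    [[0,0,0],[0,0,0.003],0],
    [[0,0,0],[0,0,0.003],0],
    [[0,0,0],[0,0,0.003],0],
    [[0,0,0],[0,0,0.002],0],
    [[0,0,0],[0,0,0],0],
    [[0,0,0],[0,0,0],0],
  ],
)

```text
time_s: 20.6
tcp_pos: [0.5413, 0.0474, 0.1465]
ee_rot: [[-0.858, 0.514, -0.0], [0.514, 0.858, -0.0], [0.0, -0.0, -1.0]]
wrist_force: [1.0, 0.3, -1.3]
gripper_width: 0.099
gripper_force: 29.9
```

Run:
```python
from go import *
rel([.5416,.0476,.1458],59); print(r.sense()['moment'])
```

```text
tcp [0.5413 0.0474 0.1465] yaz 59.044092397057916 zax [-0.0002 -0.     -1.    ] j [  22.1109   16.5507  -15.25     -0.0041  -58.2113 -143.0647] w 0.09915390191316746 29.93895024061203 F [ 1.0403  0.2995 -1.2539] t 20.6
shift tool units [-0.0004  0.0006  0.0015] |mm| 0.8316751551228182
turn units [-0.0013 -0.0017  0.0077] cw deg 0.04409239705790924 shift after turn [-0.0004  0.0006  0.0015]
[ 0.2952 -0.599   0.0287]
```

Not yet on the floor (no contact force), so lower in 0.5 mm steps until it touches.

>>> move_arm(
  series=[
    [[0,0,0],[0,0,0.001],0],
    [[0,0,0],[0,0,0],0],
    [[0,0,0],[0,0,0.001],0],
    [[0,0,0],[0,0,0],0],
  ],
)

```text
time_s: 21.0
tcp_pos: [0.5414, 0.0475, 0.1458]
ee_rot: [[-0.858, 0.514, 0.0], [0.514, 0.858, 0.0], [-0.0, 0.0, -1.0]]
wrist_force: [0.9, 1.0, 0.1]
gripper_width: 0.093
gripper_force: 29.9
```

>>> move_arm(
  series=[
    [[0,0,0],[0,0,0.001],0],
    [[0,0,0],[0,0,0],0],
  ],
)

```text
time_s: 21.2
tcp_pos: [0.5415, 0.0475, 0.1457]
ee_rot: [[-0.858, 0.514, 0.001], [0.514, 0.858, -0.0], [-0.001, 0.0, -1.0]]
wrist_force: [-0.4, 0.9, 1.1]
gripper_width: 0.097
gripper_force: 29.9
```

>>> move_arm(
  series=[
    [[0,0,0],[0,0,0],0.2],
    [[0,0,0],[0,0,0],0.4],
    [[0,0,0],[0,0,0],0.7],
    [[0,0,0],[0,0,0],0.7],
    [[0,0,0],[0,0,-0.02],0.7],
    [[0,0,0],[0,0,-0.04],0.7],
    [[0,0,0],[0,0,-0.06],0.7],
    [[0,0,0],[0,0,-0.08],0.7],
    [[0,0,0],[0,0,-0.08],0.7],
    [[0,0,0],[0,0,-0.04],0.7],
    [[0,0,0],[0,0,0],0.7],
  ],
)

```text
time_s: 22.3
tcp_pos: [0.543, 0.0476, 0.3101]
ee_rot: [[-0.858, 0.514, 0.009], [0.514, 0.858, 0.002], [-0.006, 0.006, -1.0]]
wrist_force: [0.0, -0.3, -0.1]
gripper_width: 0.697
gripper_force: 0.0
```

>>> move_arm(
  series=[
    [[0,0,0],[0,-0.06,0],0.7],
    [[0,0,0],[0,-0.08,0],0.7],
    [[0,0,0],[0,-0.08,0],0.7],
    [[0,0,0],[0,-0.06,0],0.7],
    [[0,0,0],[0,-0.02,0],0.7],
    [[0,0,0],[0,0,0],0.7],
  ],
)

```text
time_s: 22.9
tcp_pos: [0.4634, -0.0819, 0.3052]
ee_rot: [[-0.857, 0.516, -0.0], [0.516, 0.857, 0.0], [0.0, 0.0, -1.0]]
wrist_force: [0.1, 0.1, -0.6]
gripper_width: 0.703
gripper_force: 0.0
```

Run:
```python
from go import *
rel([.5416,.0476,.2],59)
S=avg('scene',3);T=avg('top',3)
def crop(c,b,n=400):
    s=c['f'][b[2]:b[3],b[0]:b[1]]; s=np.clip(255*(s/255)**.6,0,255).astype(np.uint8)[:,:,::-1].copy()
    k=n/(b[1]-b[0]); s=cv2.resize(s,(n,n),interpolation=cv2.INTER_CUBIC)
    a=np.radians(149)
    for d in(-.04,.04):
        for z in(.115,.135):
            q=(proj(c,[.5416+d*np.cos(a),.0476+d*np.sin(a),z])-[b[0],b[2]]+.5)*k
            cv2.circle(s,tuple(int(v) for v in q),3,(0,255,0),1)
    return s
cv2.imwrite('pics/fin.png',np.hstack([crop(T,(220,280,198,258)),crop(S,(315,375,180,240))]))
```

```text
tcp [ 0.4634 -0.0819  0.3052] yaz 58.937818830968354 zax [-0.0002  0.0002 -1.    ] j [   9.8148    3.0285   -8.7702   -0.0138  -78.2086 -130.8741] w 0.7027333968901263 0.0 F [ 0.131   0.063  -0.6398] t 22.9
shift tool units [-0.0003  0.3025  0.2104] |mm| 184.24434627718898
turn units [ 0.0009 -0.0025 -0.0109] cw deg -0.06218116903164628 shift after turn [-0.0006  0.3026  0.2103]
```

View pics/fin.png

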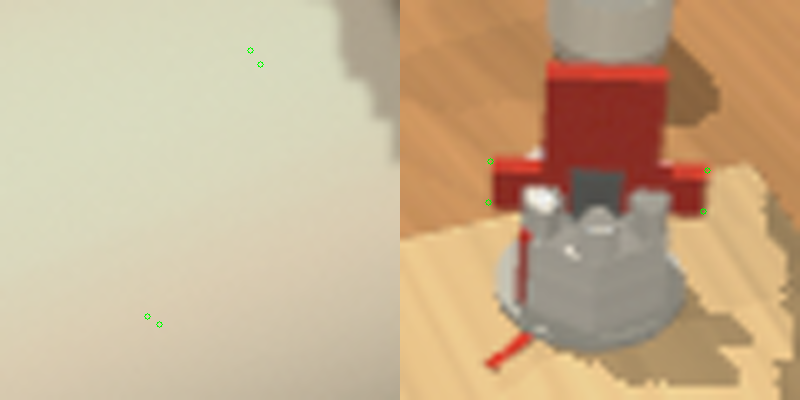

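The final picture shows the key upright, with its blade ends at about (493,210) and (706,212) in the crop, within about 1 mm of the predicted fully-home corners. The nut's mark is past the red line.

```bash
python3 -c "
from station import r
print(r.finish_job())"
```

```text
the job is handed in; nothing more can be done
None
```

I handed the job in at about 23 s. The nut is tightened past its mark to the first lined-up slot, and the key is lowered fully home, upright and within about 1 mm of centre. The dish, bowl and jars were not touched on purpose, but I did not check them in a final picture.

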